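# Consolidate two part-filled tin trays and stack the empty

## Task

Fill up the green tray: move the tin that stands in the orange tray into the green tray's free pocket, flat on its floor. Then stack the emptied orange tray squarely on the empty white tray, lying flat with its length along the white one's.

Things in the scene. Friction and masses are not known exactly. Their poses are not given: they have to be found in the camera images.
- green_tray_mid (a point): Green plastic two-pocket tray, 136 x 64 mm, 30 mm high, on the table. Point: its centre, 15 mm above its underside; x along its length, y across, z up. Pockets 58 x 58 mm inside, centred 36 mm either side along x; floor 3 mm. End walls and a middle bar 30 mm high; side walls only a 7 mm lip, so tins are held across y, above it. One pocket holds a tin, the other is free (it varies which).
- orange_tray_mid (a point): Orange tray, same shape, size and axes as the green one; one pocket holds the tin to be moved. Its solid middle bar (at the point; 14 mm thick along x, 44 mm wide along y, from the floor to 30 mm) is the grip for lifting the emptied tray: pinch it along x, fingers inside the two empty pockets. 130 to 210 g.
- white_tray_mid (a point): White tray, same shape, size and axes as the green one; stands on the table, both pockets empty. A tray stacked on it rests on its end walls and bar, 30 mm higher, without locking.
- orange_tin_mid (a point): round yellow screw tin, 47 mm diameter, 23 mm high, 40 to 80 g, standing upright; the point is its centre, half-way up (11.5 mm above its underside). It starts in one of the orange tray's pockets, standing on the pocket floor.
- green_tin_mid (a point): round yellow screw tin, 47 mm diameter, 23 mm high, 40 to 80 g, standing upright; the point is its centre, half-way up (11.5 mm above its underside). It starts in one of the green tray's pockets and belongs there.

How it is judged:
By the outcome, as a careful person would: the job done as asked, in the order asked, and still so for the second after the job is handed in, with the robot touching nothing.
It also fails if it takes over 58 s, if anything falls off the work surface, if the arm or the gripper's body presses on something with over 40 N, if the wrist force passes 120 N, or if a joint passes its speed limit or range.

## Robot

A 6-joint arm with a two-finger parallel gripper is mounted at the origin on a cart in front of the work surface, level with it; the furniture and walls round the work are solid. World frame = base frame: x ahead of the robot, y to its left, z up, the work surface at z = 0. Lengths are in m, angles in rad, forces in N, time in s.
With the tool pointing down it reaches from about 0.3 to 0.875 m from the base axis. Payload 6.4 kg.
Tool frame: the origin (TCP) lies between the finger pads; the fingertips stand 22 mm ahead of it and the grasp point (between the pads) lies 3 mm ahead of it (r.finger_overhang is the distance from the TCP to the fingertips, in m); z points along the fingers, y is the direction in which the jaws open and shut (so a half turn about z gives the same grasp; the last joint's range is limited). The gripper opens to 85 mm and grips with 20 to 120 N. Pads are 22 mm wide; open, the fingers measure 114 mm over their backs; the gripper's body (76 mm by 85 mm) begins 54 mm behind the grasp point. The pads swing forward as they close: fully open they stand 13 mm farther back than shut.
Start: joints at [1.085, 0.181, 1.607, -0, 1.354, -0.206], TCP at [0.159, 0.553, 0.253] pointing down, gripper open.
Joint ranges: [-2.99, 2.99], [-0.89, 2.07], [0.3, 2.58], [-1.14, 4.28], [0, 2.63], [-3.12, 3.12]. Speed limits (rad/s): [2.57, 2.57, 3.01, 3.14, 3.14, 3.14].

## Interface

Orientations are given as a unit quaternion [x, y, z, w].
In Python, from station import r gives the robot as it stands.
- The arm moves only by the tool drive_tool, never from a script. Its argument "plan" is a list of rows, each an object of numbers: "tx", "ty", "tz": the shift along the world's x, y, z in m; "spin": the turn about the world's z in rad. In form: [{"tx": .., "ty": .., "tz": .., "spin": ..}, ...]. A call has 1 to 12 rows; each row shifts and turns the commanded pose from where the row before left it; what a row does not reach is not made up. A row lasts 1/10 s, in which the tool goes at most 50 mm and 8.59 degrees, less where a joint would pass 70% of its speed; a pose out of reach is approached as far as the arm can. A call with a gripper value outside its range is refused whole. "grip" is the opening, from 0 (shut) to 1 (fully open), set as the call begins (left out, the last holds). The fingers move at their own pace and stop on an object; the grip force is fixed at half the most. Time passes only in rows, so rows that do not move let the fingers close. It gives the time, the measured TCP pose, the force and the opening at its end, in the units of the state.
- r.get_obs(): the state, without advancing time (a new reading comes with each control period).
- r.read_camera(name): name is "side" or "top" or "wrist"; returns the picture (480x640x3 uint8, red, green, blue); there is no depth.
- r.get_calibration(name): a dict with "vfov" (degrees; the focal length in pixels is half the picture's height over the tangent of half this angle, whatever the lens; pixels are square), "cx", "cy" (the principal point, pixels), "T" (4x4, takes a point from camera to world coordinates). Camera axes: x right, y up, looking along -z (the intrinsics and any distortion apply to the point x, -y, -z); pixel columns grow to the right and rows downward; lengths in m; the calibration is good to about 2 mm. The wrist camera is an equidistant fisheye: a pixel r from the principal point sees the ray r / f radians off the axis. A picture is of the moment at which its call begins: read the wrist's pose just before it. get_calibration takes no time and is no camera call; for the wrist camera it gives the pose at the moment of the call.
- r.finish_job(): hands the job in, once; it reports no verdict.
Trained networks look in the newest picture that a camera, given by its name, has taken for a name from the list of things; names that differ only in an ending like _2 or _b are one class to them, and where a whole thing is asked for, a point or a joint stands for the part that bears it (a point fixed in the world has none). Each returns a list of dicts, best first, with "score" (0 to 1); they miss things now and then, are a little off and sometimes report something else, mostly with a low value. They report only what shows in the picture. A call takes as long as a camera call.
- r.search_frame(camera, label): "bbox" ([left, top, width, height] in pixels, round what is visible of it).
- r.masks_of(camera, label): "pixels" (480x640 bool, what is visible of it) and "bbox" ([left, top, width, height] in pixels, round what is visible of it).
The state is a dict: "time_s": time; "q": joint angles; "qd": joint speeds; "tau": joint torques, N m; "tcp_pos": TCP position; "tool_rot": TCP orientation; "ft_force": force on the tool from outside, world axes, zero at the start; "torque": the same for the moment, N m; "grip_width": finger opening in m.
Only numpy, scipy, OpenCV 4.12 (cv2) and the standard library are available. Lean on these libraries where they do the work, as an engineer would, in place of code of your own. Each camera call takes 0.05 s, during which the arm holds its last target. There are 200 camera calls.

## Working session

There is one attempt and no reset: what is moved stays moved. The work goes in short steps, Python scripts to look and compute and a tool call to move; the robot and the scene stay as the last step left them, time stands still between calls to the robot, and variables do not carry over. Pictures are saved under pics/ and viewed, about 8 in all and at most 12, crops included, and the job is handed in when it is done.

Besides the shell and the picture viewer there is one more tool, called as name(argument=value, ...), one argument or row to a line, values as JSON. drive_tool: Moves the arm, as the interface text tells. Its arguments: {"type":"object","properties":{"plan":{"type":"array"},"grip":{"type":"number"}},"required":["plan"]}

```bash
mkdir -p pics; ls; python3 - <<'E'
from station import r
import cv2,numpy as np
o=r.get_obs();print(o['time_s'],o['tcp_pos'],o['tool_rot'],o['grip_width'],r.finger_overhang)
ims=[]
for c in ['top','side']:
    im=r.read_camera(c);cv2.imwrite(f'pics/{c}0.png',im[:,:,::-1])
    k=r.get_calibration(c);print(c,k)
    for n in ['green_tray_mid','orange_tray_mid','white_tray_mid','orange_tin_mid']:
        print(n,[(d['bbox'],round(d['score'],2)) for d in r.search_frame(c,n)][:4])
    ims.append(im)
k=r.get_calibration('wrist');print(k)
E
```

```text
pics
0.0 [0.15854041 0.55218672 0.25239966] [ 1.39445214e-01  9.90229419e-01 -8.02513797e-04 -2.93534075e-04] 0.08514812579733286 0.022
top {'vfov': 44.020521755874405, 'cx': 322.5437954886588, 'cy': 245.6209205571742, 'T': array([[-2.22786659e-02,  9.78448976e-01, -2.05283372e-01,
         3.19578064e-01],
       [-9.99743931e-01, -2.26184533e-02,  6.91525182e-04,
         1.94490693e-01],
       [-3.96657025e-03,  2.05246212e-01,  9.78702334e-01,
         1.12909992e+00],
       [ 0.00000000e+00,  0.00000000e+00,  0.00000000e+00,
         1.00000000e+00]])}
green_tray_mid [([394.3, 221.0, 73.5, 73.1], 0.68)]
orange_tray_mid [([169.9, 242.7, 77.6, 72.7], 0.91)]
white_tray_mid [([296.9, 225.5, 60.8, 80.0], 0.76)]
orange_tin_mid [([181.4, 254.8, 25.2, 23.7], 0.77)]
side {'vfov': 57.19486326983771, 'cx': 316.43590209443295, 'cy': 233.28724915825114, 'T': array([[ 0.82112735,  0.34778234, -0.45254538,  0.15510012],
       [-0.57062056,  0.51680102, -0.63820756, -0.34174972],
       [ 0.0119186 ,  0.78228138,  0.6228112 ,  0.58447457],
       [ 0.        ,  0.        ,  0.        ,  1.        ]])}
green_tray_mid [([360.3, 283.0, 44.8, 81.1], 0.73)]
orange_tray_mid [([220.5, 182.5, 49.2, 47.8], 0.59)]
white_tray_mid [([276.6, 229.5, 68.1, 61.5], 0.69)]
orange_tin_mid [([244.1, 191.4, 14.3, 14.0], 0.72)]
{'vfov': 65.70646984690485, 'cx': 322.2770301850108, 'cy': 239.42924262043917, 'T': array([[ 0.27522143, -0.90981068, -0.31064078,  0.07966649],
       [ 0.96137983,  0.2609306 ,  0.08754449,  0.57537026],
       [ 0.00140678, -0.3227379 ,  0.94648733,  0.37317123],
       [ 0.        ,  0.        ,  0.        ,  1.        ]])}
```

View pics/top0.png

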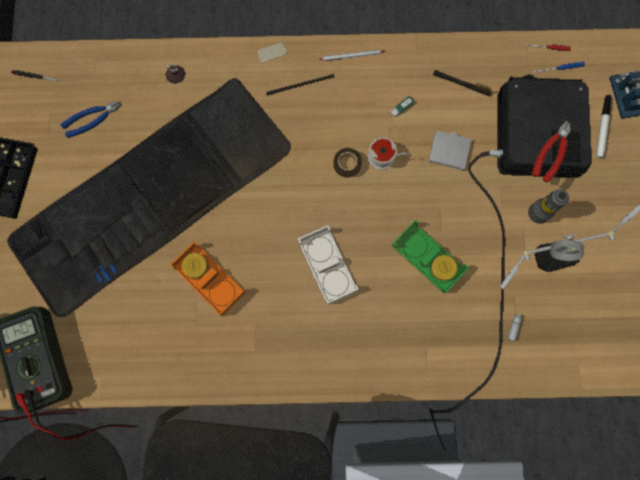

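The picture shows the orange tray at about (208,278) with its tin in the upper-left pocket (194,265). The white tray is empty at (328,265). The green tray is at (430,257), with its tin at (445,267) and the free pocket at about (418,246). Next I fit a silhouette model to the masks.

```bash
cat > h.py <<'E'
from station import r
import cv2,numpy as np
from scipy.optimize import minimize
from scipy.spatial.transform import Rotation as R
def proj(c,k,P):
    T=k['T'];p=(np.asarray(P)-T[:3,3])@T[:3,:3];x,y,z=p[:,0],-p[:,1],-p[:,2]
    f=240/np.tan(np.radians(k['vfov'])/2)
    if c=='wrist':
        rr=np.hypot(x,y);s=f*np.arctan2(rr,z)/np.maximum(rr,1e-9)
    else: s=f/z
    return np.c_[k['cx']+s*x,k['cy']+s*y]
def box(x0,x1,y0,y1,z0,z1,n=9):
    t=np.linspace(0,1,n);g=np.array([(a,b,c) for a in t for b in (0,1) for c in (0,1)]+[(b,a,c) for a in t for b in (0,1) for c in (0,1)]+[(b,c,a) for a in t for b in (0,1) for c in (0,1)])
    return g*[x1-x0,y1-y0,z1-z0]+[x0,y0,z0]
TRAY=[box(-.068,.068,-.032,.032,0,.007),box(-.068,-.065,-.032,.032,0,.03),box(.065,.068,-.032,.032,0,.03),box(-.007,.007,-.022,.022,0,.03)]
a=np.linspace(0,2*np.pi,40)
TIN=[np.vstack([np.c_[.0235*np.cos(a),.0235*np.sin(a),0*a+z] for z in(0,.023)])]
def place(parts,x,y,yaw,z=0):
    M=R.from_euler('z',yaw).as_matrix();return [p@M.T+[x,y,z] for p in parts]
S=4
def sil(c,k,parts):
    m=np.zeros((480*S,640*S),np.uint8)
    for p in parts:
        h=cv2.convexHull(((proj(c,k,p)+.5)*S).astype(np.float32))
        cv2.fillConvexPoly(m,np.round(h*16).astype(np.int32),255,shift=4)
    return cv2.resize(m,(640,480),interpolation=cv2.INTER_AREA)/255.
def fit(views,parts,p0,z=0,yawfree=True):
    """views: list of (cam,calib,mask)"""
    def cost(p):
        yw=p[2]*.1 if yawfree else 0;c=0
        for cam,k,m in views:
            s=sil(cam,k,place(parts,p[0],p[1],yw,z));c+=np.abs(s-m).sum()/m.sum()
        return c/len(views)
    p0=np.array([p0[0],p0[1],p0[2]*10 if yawfree else 0])
    n=3 if yawfree else 2
    sx=np.vstack([p0]+[p0+d for d in np.diag([.015,.015,2.])[:n]])[:,:n]
    o=minimize(cost,p0[:n],method='Nelder-Mead',options=dict(initial_simplex=sx,xatol=1e-4,fatol=1e-5,maxiter=150))
    return np.round(o.x*([1,1,.1][:n]),4),round(o.fun,3)
def mask(c,n,near=None):
    d=r.masks_of(c,n)
    if not d: return None
    if near is not None: d=sorted(d,key=lambda e:np.hypot(e['bbox'][0]+e['bbox'][2]/2-near[0],e['bbox'][1]+e['bbox'][3]/2-near[1]))
    return d[0]['pixels'].astype(float)
def ray(c,k,u,z):
    f=240/np.tan(np.radians(k['vfov'])/2);v=np.array([(u[0]-k['cx'])/f,-(u[1]-k['cy'])/f,-1])
    d=k['T'][:3,:3]@v;o=k['T'][:3,3];return (o+d*(z-o[2])/d[2])[:2]
E
cat > m.py <<'E'
from h import *
K={c:r.get_calibration(c) for c in('top','side')}
for c in K:r.read_camera(c)
G={n:np.array(v,float) for n,v in dict(green=(430,257),orange=(208,278),white=(328,265)).items()}
TY=dict(green=-.55,orange=-.75,white=-.3)
tins={}
for n,u in dict(orange=(194,265),green=(445,267)).items():
    g=ray('top',K['top'],u,.02);V=[]
    for c in K:
        m=mask(c,n+'_tin_mid',proj(c,K[c],[[*g,.015]])[0])
        if m is not None:V.append((c,K[c],m))
    tins[n]=V
    for vv in [V]+[[v] for v in V]: print(n,'tin',[v[0] for v in vv],fit(vv,TIN,[*g,0],.003,False))
for n in G:
    g=ray('top',K['top'],G[n],.015);V=[]
    for c in K:
        m=mask(c,n+'_tray_mid')
        if m is None: print('miss',n,c);continue
        if n in tins:
            for t in tins[n]:
                if t[0]==c:m=np.maximum(m,t[2])
        V.append((c,K[c],m))
    for vv in [V]+[[v] for v in V]:
        parts=list(TRAY)
        best=min((fit(vv,parts,[*g,yw]) for yw in (np.arctan2(*(ray('top',K['top'],G[n]+d,0)-g)[::-1]) for d in [np.array([[-12,-11],[-14,-14],[-8,-20]][['green','orange','white'].index(n)])])),key=lambda t:t[1])
        print(n,[v[0] for v in vv],best)
E
python3 m.py
```

```text
orange tin ['top', 'side'] (array([0.5208, 0.4378]), np.float64(0.367))
orange tin ['top'] (array([0.5204, 0.4383]), np.float64(0.118))
orange tin ['side'] (array([0.5217, 0.4384]), np.float64(0.614))
green tin ['top', 'side'] (array([ 0.506 , -0.0354]), np.float64(0.167))
green tin ['top'] (array([ 0.5056, -0.035 ]), np.float64(0.066))
green tin ['side'] (array([ 0.5076, -0.0349]), np.float64(0.261))
green ['top', 'side'] (array([ 0.5287, -0.01  ,  0.7884]), np.float64(0.054))
green ['top'] (array([ 0.5287, -0.0095,  0.7879]), np.float64(0.045))
green ['side'] (array([ 0.5286, -0.0107,  0.787 ]), np.float64(0.057))
orange ['top', 'side'] (array([0.4956, 0.4131, 0.7784]), np.float64(0.074))
orange ['top'] (array([0.4954, 0.4131, 0.7782]), np.float64(0.041))
orange ['side'] (array([0.496 , 0.4128, 0.7788]), np.float64(0.105))
white ['top', 'side'] (array([0.5164, 0.1843, 0.4152]), np.float64(0.054))
white ['top'] (array([0.5167, 0.1856, 0.3998]), np.float64(0.053))
white ['side'] (array([0.5158, 0.1833, 0.418 ]), np.float64(0.039))
```

drive_tool(
  plan=[
    {"tx":0.036,"ty":-0.0114,"tz":-0.01,"spin":0.1058},
    {"tx":0.036,"ty":-0.0114,"tz":-0.01,"spin":0.1058},
    {"tx":0.036,"ty":-0.0114,"tz":-0.01,"spin":0.1058},
    {"tx":0.036,"ty":-0.0114,"tz":-0.01,"spin":0.1058},
    {"tx":0.036,"ty":-0.0114,"tz":-0.01,"spin":0.1058},
    {"tx":0.036,"ty":-0.0114,"tz":-0.01,"spin":0.1058},
    {"tx":0.036,"ty":-0.0114,"tz":-0.01,"spin":0.1058},
    {"tx":0.036,"ty":-0.0114,"tz":-0.01,"spin":0.1058},
    {"tx":0.036,"ty":-0.0114,"tz":-0.01,"spin":0.1058},
    {"tx":0.036,"ty":-0.0114,"tz":-0.01,"spin":0.1058},
    {"tx":0,"ty":0,"tz":0,"spin":0},
    {"tx":0,"ty":0,"tz":0,"spin":0},
  ],
  grip=1,
)

```text
time_s: 2.3
tcp_pos: [0.5192, 0.4379, 0.1525]
tool_rot: [-0.378, 0.926, 0.0, -0.001]
ft_force: [-0.2, 0.0, -0.2]
grip_width: 0.0852
```

```bash
cat > w.py <<'E'
from h import *
import sys
k=r.get_calibration('wrist');im=r.read_camera('wrist')
def yang():
    M=R.from_quat(r.get_obs()['tool_rot']).as_matrix();return np.arctan2(M[1,1],M[0,1])
o=r.get_obs();print(round(o['time_s'],2),'tcp',o['tcp_pos'].round(4),'yang',round(yang(),4),'w',round(o['grip_width'],4),'tilt',R.from_quat(o['tool_rot']).as_matrix()[:,2].round(4))
E
python3 - <<'E'
from w import *
x,y,a=.4956,.4131,.7784
for s in sil('wrist',k,place(TIN,.521,.438,0,.003)),sil('wrist',k,place(TRAY,x,y,a)):
    cs,_=cv2.findContours((s>.5).astype(np.uint8),0,2);im=im.copy();cv2.drawContours(im,cs,-1,(255,0,255),1)
cv2.imwrite('pics/w1.png',im[:,:,::-1])
m=mask('wrist','orange_tin_mid');print(fit([('wrist',k,m)],TIN,[.521,.438,0],.003,False))
m2=mask('wrist','orange_tray_mid');print(fit([('wrist',k,np.maximum(m,m2))],TRAY+[t+[.036,0,.003] for t in TIN],[x,y,a]))
E
```

```text
2.35 tcp [0.5184 0.4386 0.153 ] yang 2.3476 w 0.0854 tilt [-1.e-03 -2.e-04 -1.e+00]
(array([0.5194, 0.4363]), np.float64(0.056))
(array([0.4948, 0.412 , 0.7707]), np.float64(0.026))
```

View pics/w1.png

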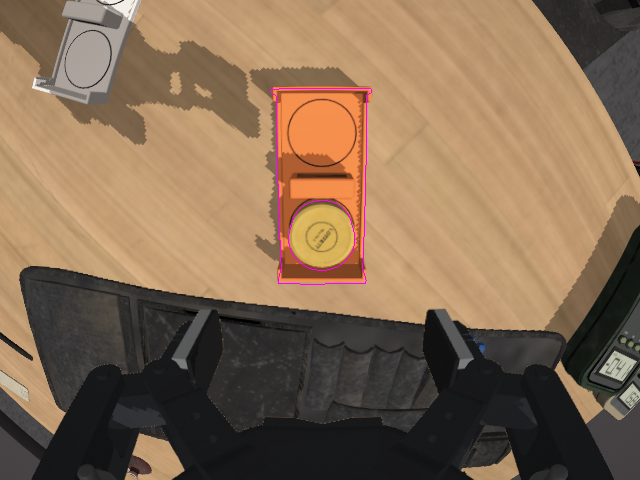

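The wrist view shows the model outline on the tray (275–370, 88–283) and the tin (321,236), agreeing with the other cameras to 1–2 mm. I'll go down now.

drive_tool(
  plan=[
    {"tx":0.001,"ty":-0.001,"tz":-0.03},
    {"tz":-0.03},
    {"tz":-0.03},
    {"tz":-0.02},
    {"tz":-0.0105},
    {"tz":0},
    {"tz":0},
  ],
  grip=1,
)

```text
invalid input at $.plan[0]: expected keys tx, ty, tz, spin
```

drive_tool(
  plan=[
    {"tz":0},
    {"tz":0},
    {"tz":0},
    {"tz":0},
    {"tz":0},
    {"tz":0},
    {"tz":0},
    {"tz":0},
  ],
  grip=0.3,
)

```text
invalid input at $.plan[0]: expected keys tx, ty, tz, spin
```

```bash
python3 - <<'E'
from w import *
print(o['ft_force'].round(1))
s=r.read_camera('side')
cv2.imwrite('pics/w2.png',np.hstack([im[100:,100:540],cv2.resize(s[130:280,190:390],(360,380))])[:,:,::-1])
E
```

```text
2.5 tcp [0.5178 0.4395 0.1539] yang 2.3499 w 0.0854 tilt [ 3.e-04  4.e-04 -1.e+00]
[-0.3  0.3 -0.5]
```

View pics/w2.png

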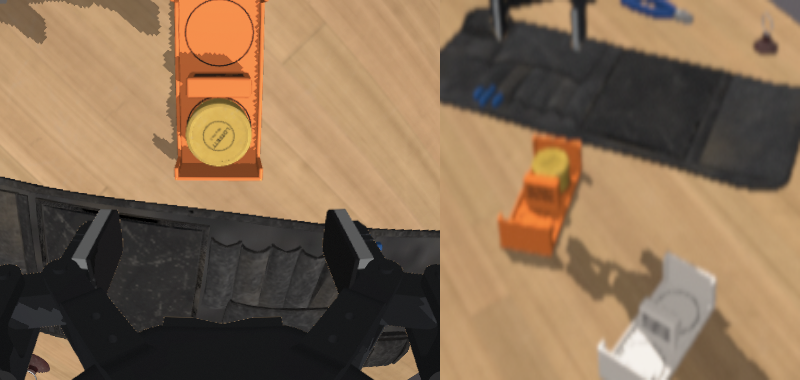

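Those moves were refused because every row needs all four keys, so nothing moved. Repeating them in full.

drive_tool(
  plan=[
    {"tx":0.0015,"ty":-0.0015,"tz":-0.03,"spin":0},
    {"tx":0,"ty":0,"tz":-0.03,"spin":0},
    {"tx":0,"ty":0,"tz":-0.03,"spin":0},
    {"tx":0,"ty":0,"tz":-0.02,"spin":0},
    {"tx":0,"ty":0,"tz":-0.011,"spin":0},
    {"tx":0,"ty":0,"tz":0,"spin":0},
    {"tx":0,"ty":0,"tz":0,"spin":0},
  ],
  grip=1,
)

```text
time_s: 3.25
tcp_pos: [0.5207, 0.4378, 0.0335]
tool_rot: [-0.38, 0.925, 0.0, 0.001]
ft_force: [0.0, -0.1, 0.3]
grip_width: 0.0853
```

drive_tool(
  plan=[
    {"tx":0,"ty":0,"tz":0,"spin":0},
    {"tx":0,"ty":0,"tz":0,"spin":0},
    {"tx":0,"ty":0,"tz":0,"spin":0},
    {"tx":0,"ty":0,"tz":0,"spin":0},
    {"tx":0,"ty":0,"tz":0,"spin":0},
    {"tx":0,"ty":0,"tz":0,"spin":0},
    {"tx":0,"ty":0,"tz":0,"spin":0},
    {"tx":0,"ty":0,"tz":0,"spin":0},
  ],
  grip=0.3,
)

```text
time_s: 4.05
tcp_pos: [0.5214, 0.4377, 0.0341]
tool_rot: [-0.379, 0.925, 0.0, 0.001]
ft_force: [-0.4, -0.6, 5.3]
grip_width: 0.0447
```

```bash
python3 - <<'E'
from w import *
print(o['ft_force'].round(1))
s=r.read_camera('side')
cv2.imwrite('pics/w3.png',np.hstack([im[100:,100:540],cv2.resize(s[130:280,190:390],(360,380))])[:,:,::-1])
E
```

```text
4.1 tcp [0.5213 0.4378 0.0341] yang 2.349 w 0.0449 tilt [ 0.0024  0.0014 -1.    ]
[-1.5 -0.6  6.2]
```

View pics/w3.png

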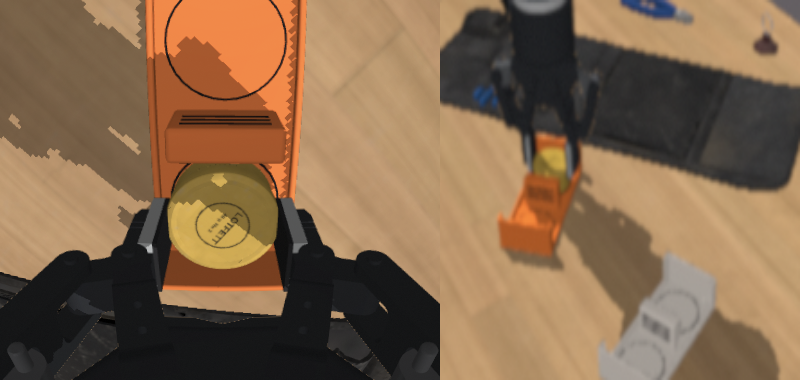

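Gripped at 44.8 mm, a little under the 47 mm diameter. I'll check with a small lift.

drive_tool(
  plan=[
    {"tx":0,"ty":0,"tz":0.01,"spin":0},
    {"tx":0,"ty":0,"tz":0.015,"spin":0},
    {"tx":0,"ty":0,"tz":0.02,"spin":0},
    {"tx":0,"ty":0,"tz":0.02,"spin":0},
    {"tx":0,"ty":0,"tz":0,"spin":0},
    {"tx":0,"ty":0,"tz":0,"spin":0},
  ],
)

```text
time_s: 4.75
tcp_pos: [0.5206, 0.4374, 0.0982]
tool_rot: [-0.379, 0.925, 0.0, 0.001]
ft_force: [-0.3, -0.3, -0.3]
grip_width: 0.0448
```

```bash
python3 - <<'E'
from w import *
print(o['ft_force'].round(1))
s=r.read_camera('side')
cv2.imwrite('pics/w4.png',np.hstack([im[100:,100:540],cv2.resize(s[130:280,190:390],(360,380))])[:,:,::-1])
E
```

```text
4.8 tcp [0.5199 0.437  0.097 ] yang 2.349 w 0.0449 tilt [-4.e-04 -2.e-04 -1.e+00]
[ 0.3  0.2 -1.2]
```

View pics/w4.png

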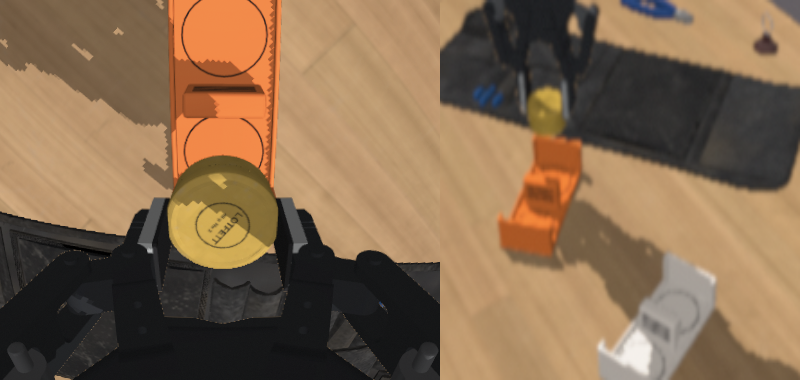

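The tin is lifted cleanly and looks upright. I'll measure where it sits in the hand while moving towards green.

```bash
python3 - <<'E'
from w import *
m=mask('wrist','orange_tin_mid');b=cv2.boundingRect(m.astype(np.uint8));print(b)
for z in(.062,.066,.07): print(z,fit([('wrist',k,m)],TIN,[.5205,.4375,0],z,False))
V=[]
for c in('side','top'):
    r.read_camera(c);K=r.get_calibration(c);mm=mask(c,'orange_tin_mid',proj(c,K,[[.5205,.4375,.08]])[0])
    if mm is None: print('none',c);continue
    print(c,mm.sum(),fit([(c,K,mm)],TIN,[.5205,.4375,0],.066,False))
E
```

```text
4.9 tcp [0.5194 0.4367 0.0959] yang 2.349 w 0.0448 tilt [-0.002  -0.0012 -1.    ]
(267, 254, 111, 116)
0.062 (array([0.52  , 0.4362]), np.float64(0.028))
0.066 (array([0.5189, 0.4351]), np.float64(0.073))
0.07 (array([0.5181, 0.4342]), np.float64(0.127))
side 332.0 (array([0.5181, 0.4332]), np.float64(0.159))
none top
```

drive_tool(
  plan=[
    {"tx":0.0034,"ty":-0.02,"tz":0.02,"spin":0.01},
    {"tx":0.0034,"ty":-0.042,"tz":0.01,"spin":0},
    {"tx":0.0034,"ty":-0.042,"tz":0,"spin":0},
    {"tx":0.0034,"ty":-0.042,"tz":0,"spin":0},
    {"tx":0.0034,"ty":-0.042,"tz":0,"spin":0},
    {"tx":0.0034,"ty":-0.042,"tz":0,"spin":0},
    {"tx":0.0034,"ty":-0.042,"tz":0,"spin":0},
    {"tx":0.0034,"ty":-0.042,"tz":0,"spin":0},
    {"tx":0.0034,"ty":-0.042,"tz":0,"spin":0},
    {"tx":0.0034,"ty":-0.0405,"tz":0,"spin":0},
    {"tx":0,"ty":-0.025,"tz":0,"spin":0},
    {"tx":0,"ty":0,"tz":0,"spin":0},
  ],
)

```text
time_s: 6.35
tcp_pos: [0.5546, 0.0124, 0.1274]
tool_rot: [-0.382, 0.924, -0.0, 0.0]
ft_force: [-0.0, 0.9, -1.1]
grip_width: 0.0447
```

```bash
python3 - <<'E'
from w import *
g=(.5287,-.010,.7884)
mt=mask('wrist','green_tray_mid');mg=[d for d in r.masks_of('wrist','green_tin_mid')]
for d in mg: print(d['bbox'],d['score'])
allm=sum(d['pixels'].astype(float) for d in mg)
hand=sil('wrist',k,place(TIN,*o['tcp_pos'][:2],0,o['tcp_pos'][2]-.032))>.3
hand=cv2.dilate(hand.astype(np.uint8),np.ones((15,15)))
m=np.clip(mt+allm,0,1)
# compare only outside hand and fingers (rows above the hand)
rows=np.where(hand.any(1))[0].min();print('rows',rows)
w=np.ones((480,640));w[rows:]=0
def cost(p):
    s=sil('wrist',k,place(TRAY+[t+[-.036,0,.003] for t in TIN],p[0],p[1],p[2]*.1));return (np.abs(s-m)*w).sum()/(m*w).sum()
p0=np.array([g[0],g[1],g[2]*10])
f=minimize(cost,p0,method='Nelder-Mead',options=dict(initial_simplex=np.vstack([p0,p0+[.006,0,0],p0+[0,.006,0],p0+[0,0,.5]]),xatol=1e-4,fatol=1e-5,maxiter=120));print(f.x*[1,1,.1],f.fun)
x,y,a=f.x*[1,1,.1]
im=im.copy()
cs,_=cv2.findContours((sil('wrist',k,place(TRAY,*g))>.5).astype(np.uint8),0,2);cv2.drawContours(im,cs,-1,(255,0,255),1)
cs,_=cv2.findContours((sil('wrist',k,place(TRAY,x,y,a))>.5).astype(np.uint8),0,2);cv2.drawContours(im,cs,-1,(0,0,255),1)
cv2.imwrite('pics/w5.png',im[:,:,::-1])
E
```

```text
6.4 tcp [0.5544 0.0142 0.1273] yang 2.3558 w 0.045 tilt [ 0.e+00  1.e-04 -1.e+00]
[284.7, 102.8, 76.8, 76.0] 0.66
rows 251
[ 0.52893016 -0.01064768  0.78479467] 0.019057690722092967
```

View pics/w5.png

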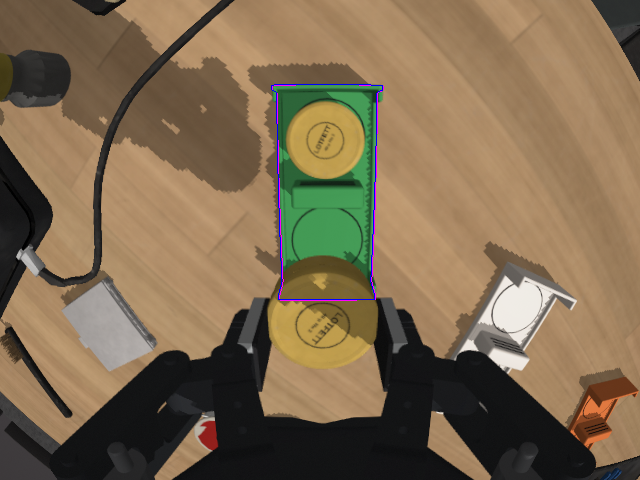

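The wrist fit of the green tray agrees with the earlier estimate to under 1 mm, with its free pocket circle at about (328,238). Lowering the tin.

drive_tool(
  plan=[
    {"tx":0,"ty":0.0015,"tz":-0.03,"spin":0},
    {"tx":0,"ty":0,"tz":-0.03,"spin":0},
    {"tx":0,"ty":0,"tz":-0.02,"spin":0},
    {"tx":0,"ty":0,"tz":-0.01,"spin":0},
    {"tx":0,"ty":0,"tz":-0.004,"spin":0},
    {"tx":0,"ty":0,"tz":0,"spin":0},
    {"tx":0,"ty":0,"tz":0,"spin":0},
    {"tx":0,"ty":0,"tz":0,"spin":0},
  ],
)

```text
time_s: 7.3
tcp_pos: [0.555, 0.0178, 0.034]
tool_rot: [-0.384, 0.923, -0.0, 0.001]
ft_force: [0.2, 1.5, 2.8]
grip_width: 0.0447
```

```bash
python3 - <<'E'
from w import *
print(o['ft_force'].round(1))
s=r.read_camera('side');u=proj('side',r.get_calibration('side'),[[.53,0,.02]])[0].astype(int)
cv2.imwrite('pics/w6.png',np.hstack([im[100:,100:540],cv2.resize(s[u[1]-75:u[1]+75,u[0]-71:u[0]+71],(360,380))])[:,:,::-1])
E
```

```text
7.35 tcp [0.555  0.0177 0.034 ] yang 2.3594 w 0.0448 tilt [ 1.5e-03  2.0e-04 -1.0e+00]
[-0.1  1.6  2.9]
```

View pics/w6.png

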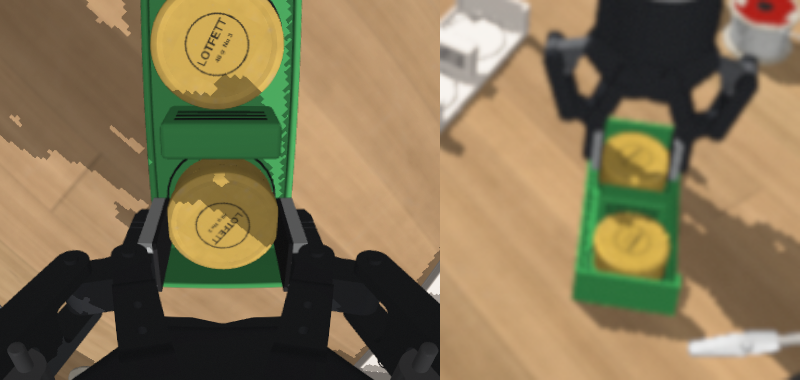

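The tin is on the floor (about 3 N) and inside the pocket. Releasing and rising.

drive_tool(
  plan=[
    {"tx":0,"ty":0,"tz":0,"spin":0},
    {"tx":0,"ty":0,"tz":0,"spin":0},
    {"tx":0,"ty":0,"tz":0,"spin":0},
    {"tx":0,"ty":0,"tz":0,"spin":0},
    {"tx":0,"ty":0,"tz":0,"spin":0},
    {"tx":0,"ty":0,"tz":0,"spin":0},
    {"tx":0,"ty":0,"tz":0.02,"spin":0},
    {"tx":0,"ty":0,"tz":0.04,"spin":0},
    {"tx":0,"ty":0,"tz":0.04,"spin":0},
    {"tx":0,"ty":0,"tz":0.02,"spin":0},
    {"tx":0,"ty":0,"tz":0,"spin":0},
  ],
  grip=1,
)

```text
time_s: 8.5
tcp_pos: [0.5568, 0.0168, 0.1572]
tool_rot: [-0.384, 0.923, -0.002, 0.003]
ft_force: [0.5, 0.4, -0.2]
grip_width: 0.0854
```

```bash
python3 - <<'E'
from w import *
g=(.5288,-.0103,.787)
for d in r.masks_of('wrist','green_tin_mid'):
    if d['score']<.3: continue
    b=d['bbox']; m=d['pixels'].astype(float)
    best=min((fit([('wrist',k,m)],TIN,[*p,0],.003,False) for p in((.554,.016),(.5035,-.036))),key=lambda t:t[1])
    v=best[0]-g[:2];c,s_=np.cos(g[2]),np.sin(g[2])
    print(b,d['score'],best,'local',(v[0]*c+v[1]*s_).round(4),(-v[0]*s_+v[1]*c).round(4))
mt=mask('wrist','green_tray_mid');print(fit([('wrist',k,np.clip(mt+sum(d['pixels'] for d in r.masks_of('wrist','green_tin_mid')),0,1))],TRAY+[t+[x,0,.003] for t in TIN for x in(-.036,.036)],g))
cv2.imwrite('pics/w7.png',im[:,:,::-1])
E
```

```text
8.55 tcp [0.5554 0.017  0.155 ] yang 2.359 w 0.0853 tilt [ 3.7e-03 -7.0e-04 -1.0e+00]
[293.5, 95.5, 65.6, 73.3] 0.76 (array([ 0.5055, -0.0359]), np.float64(0.042)) local -0.0346 -0.0016
(array([ 0.5287, -0.0106,  0.7889]), np.float64(0.325))
```

View pics/w7.png

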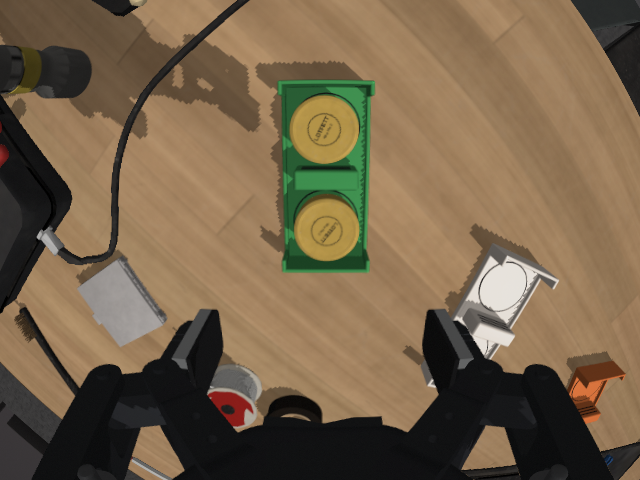

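Both tins stand in their pockets, at (325,128) and (327,229), and the green tray has not moved. Next, the orange tray.

drive_tool(
  plan=[
    {"tx":-0.005,"ty":0.033,"tz":0,"spin":-0.1319},
    {"tx":-0.005,"ty":0.033,"tz":0,"spin":-0.1319},
    {"tx":-0.005,"ty":0.033,"tz":0,"spin":-0.1319},
    {"tx":-0.005,"ty":0.033,"tz":0,"spin":-0.1319},
    {"tx":-0.005,"ty":0.033,"tz":0,"spin":-0.1319},
    {"tx":-0.005,"ty":0.033,"tz":0,"spin":-0.1319},
    {"tx":-0.005,"ty":0.033,"tz":0,"spin":-0.1319},
    {"tx":-0.005,"ty":0.033,"tz":0,"spin":-0.1319},
    {"tx":-0.005,"ty":0.033,"tz":0,"spin":-0.1319},
    {"tx":-0.005,"ty":0.033,"tz":0,"spin":-0.1319},
    {"tx":-0.005,"ty":0.033,"tz":0,"spin":-0.1319},
    {"tx":-0.005,"ty":0.033,"tz":0,"spin":-0.1319},
  ],
  grip=0.6,
)

```text
time_s: 9.9
tcp_pos: [0.493, 0.4139, 0.151]
tool_rot: [0.389, 0.921, -0.001, -0.001]
ft_force: [0.8, -0.4, 1.1]
grip_width: 0.0513
```

drive_tool(
  plan=[
    {"tx":0,"ty":0,"tz":0,"spin":0},
    {"tx":0,"ty":0,"tz":0,"spin":0},
  ],
)

```text
time_s: 10.1
tcp_pos: [0.4931, 0.4131, 0.1512]
tool_rot: [0.385, 0.923, -0.001, -0.001]
ft_force: [0.2, -1.3, -0.3]
grip_width: 0.0511
```

```bash
python3 - <<'E'
from w import *
m=mask('wrist','orange_tray_mid');print('wrist',fit([('wrist',k,m)],TRAY,(.495,.4125,.776)))
for c in('top','side'):
    r.read_camera(c);mm=mask(c,'orange_tray_mid')
    if mm is not None: print(c,fit([(c,r.get_calibration(c),mm)],TRAY,(.495,.4125,.776)))
for i in range(3):
    r.read_camera('top');print(r.get_obs()['tcp_pos'].round(4),yang().round(4))
E
```

```text
10.15 tcp [0.4935 0.4124 0.1515] yang 0.7782 w 0.0511 tilt [-0.0024 -0.0019 -1.    ]
wrist (array([0.4946, 0.4121, 0.7701]), np.float64(0.031))
top (array([0.5233, 0.3865, 0.8494]), np.float64(12.632))
side (array([0.4955, 0.412 , 0.7917]), np.float64(0.073))
[0.4947 0.4123 0.1533] 0.7753
[0.4946 0.4125 0.1534] 0.7754
[0.4946 0.4126 0.1534] 0.7756
```

drive_tool(
  plan=[
    {"tx":0.0003,"ty":0,"tz":-0.03,"spin":0},
    {"tx":0,"ty":0,"tz":-0.03,"spin":0},
    {"tx":0,"ty":0,"tz":-0.03,"spin":0},
    {"tx":0,"ty":0,"tz":-0.02,"spin":0},
    {"tx":0,"ty":0,"tz":-0.01,"spin":0},
    {"tx":0,"ty":0,"tz":-0.004,"spin":0},
    {"tx":0,"ty":0,"tz":0,"spin":0},
  ],
)

```text
time_s: 11.25
tcp_pos: [0.4949, 0.4132, 0.0296]
tool_rot: [0.387, 0.922, 0.0, 0.0]
ft_force: [0.1, 0.3, 0.2]
grip_width: 0.0512
```

drive_tool(
  plan=[
    {"tx":0,"ty":0,"tz":0,"spin":0},
    {"tx":0,"ty":0,"tz":0,"spin":0},
    {"tx":0,"ty":0,"tz":0,"spin":0},
    {"tx":0,"ty":0,"tz":0,"spin":0},
    {"tx":0,"ty":0,"tz":0,"spin":0},
    {"tx":0,"ty":0,"tz":0,"spin":0},
    {"tx":0,"ty":0,"tz":0,"spin":0},
    {"tx":0,"ty":0,"tz":0,"spin":0},
  ],
  grip=0,
)

```text
time_s: 12.05
tcp_pos: [0.4954, 0.4136, 0.0307]
tool_rot: [0.387, 0.922, 0.001, 0.001]
ft_force: [-1.4, -0.8, 6.5]
grip_width: 0.0126
```

```bash
python3 - <<'E'
from w import *
print(o['ft_force'].round(1))
m=mask('wrist','orange_tray_mid')
s=r.read_camera('side')
cv2.imwrite('pics/w8.png',np.hstack([im[100:,100:540],cv2.resize(s[130:280,175:317],(360,380))])[:,:,::-1])
E
```

```text
12.1 tcp [0.4954 0.4137 0.0307] yang 0.7763 w 0.0125 tilt [ 0.0019  0.001  -1.    ]
[-0.7 -1.   6.2]
```

View pics/w8.png

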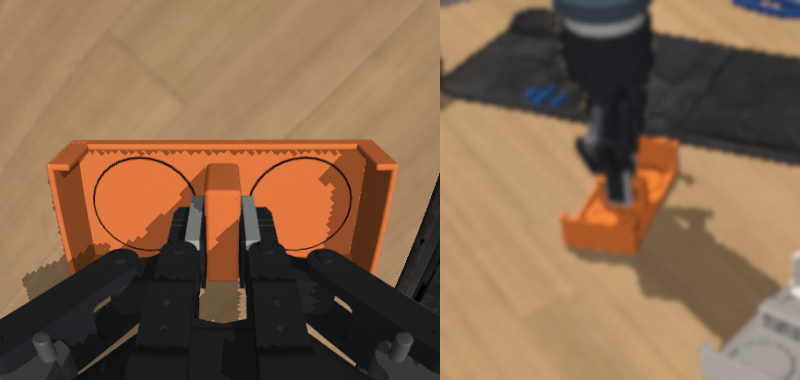

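The wrist view shows the bar pinched squarely (about 222,230), with the pads inside the pockets. I'll lift it and go to a viewpoint from which the wrist camera sees the white tray.

drive_tool(
  plan=[
    {"tx":0,"ty":0,"tz":0.01,"spin":0},
    {"tx":0,"ty":0,"tz":0.02,"spin":0},
    {"tx":0,"ty":0,"tz":0.03,"spin":0},
    {"tx":0,"ty":0,"tz":0.03,"spin":0},
    {"tx":0,"ty":0,"tz":0.01,"spin":0},
    {"tx":0,"ty":0,"tz":0,"spin":0},
  ],
)

```text
time_s: 12.8
tcp_pos: [0.4955, 0.4137, 0.1312]
tool_rot: [0.387, 0.922, 0.001, 0.001]
ft_force: [1.0, 0.2, -1.8]
grip_width: 0.0129
```

drive_tool(
  plan=[
    {"tx":0.006,"ty":-0.015,"tz":0,"spin":-0.0365},
    {"tx":0.0115,"ty":-0.0314,"tz":0,"spin":-0.0365},
    {"tx":0.0115,"ty":-0.0314,"tz":0,"spin":-0.0365},
    {"tx":0.0115,"ty":-0.0314,"tz":0,"spin":-0.0365},
    {"tx":0.0115,"ty":-0.0314,"tz":0,"spin":-0.0365},
    {"tx":0.0115,"ty":-0.0314,"tz":0,"spin":-0.0365},
    {"tx":0.0115,"ty":-0.0314,"tz":0,"spin":-0.0365},
    {"tx":0.0115,"ty":-0.0314,"tz":0,"spin":-0.0365},
    {"tx":0.0115,"ty":-0.0314,"tz":0,"spin":-0.0365},
    {"tx":0.0115,"ty":-0.0314,"tz":0,"spin":-0.0365},
    {"tx":0.0115,"ty":-0.0314,"tz":0,"spin":0},
    {"tx":0,"ty":0,"tz":0,"spin":0},
  ],
)

```text
time_s: 14.0
tcp_pos: [0.6157, 0.079, 0.127]
tool_rot: [0.55, 0.835, -0.001, -0.001]
ft_force: [-0.7, 0.4, -1.3]
grip_width: 0.0128
```

```bash
python3 - <<'E'
from w import *
print(o['ft_force'].round(1))
w0=(.5164,.1843,.412);V=[]
m=mask('wrist','white_tray_mid')
if m is not None: print('wrist',m.sum(),fit([('wrist',k,m)],TRAY,w0));V.append(('wrist',k,m))
for c in('top','side'):
    r.read_camera(c);mm=mask(c,'white_tray_mid');K=r.get_calibration(c)
    if mm is not None: print(c,fit([(c,K,mm)],TRAY,w0));V.append((c,K,mm))
t=r.get_obs()['tcp_pos'];ya=yang()
m=mask('wrist','orange_tray_mid')
if m is not None: print('held wrist',fit([('wrist',k,m)],TRAY,(t[0],t[1],ya),t[2]-.030))
for c in('top','side'):
    mm=mask(c,'orange_tray_mid');K=r.get_calibration(c)
    if mm is not None: print('held',c,fit([(c,K,mm)],TRAY,(t[0],t[1],ya),t[2]-.030))
print(r.get_obs()['tcp_pos'].round(4),yang().round(4))
cs,_=cv2.findContours((sil('wrist',k,place(TRAY,*w0))>.5).astype(np.uint8),0,2);im=im.copy();cv2.drawContours(im,cs,-1,(255,0,255),1)
cv2.imwrite('pics/w9.png',im[:,:,::-1])
E
```

```text
14.05 tcp [0.6148 0.0811 0.1269] yang 0.4061 w 0.0125 tilt [-3.6e-03 -3.0e-04 -1.0e+00]
[-0.2  1.2 -2.1]
wrist 19484.0 (array([0.5159, 0.1859, 0.4125]), np.float64(0.03))
top (array([0.5167, 0.1859, 0.3985]), np.float64(0.036))
side (array([0.5171, 0.1844, 0.4057]), np.float64(0.072))
held wrist (array([0.6163, 0.0795, 0.4066]), np.float64(0.271))
held top (array([0.6872, 0.1719, 1.3254]), np.float64(28.074))
held side (array([0.6137, 0.0828, 0.4171]), np.float64(0.431))
[0.6153 0.085  0.1292] 0.4124
```

View pics/w9.png

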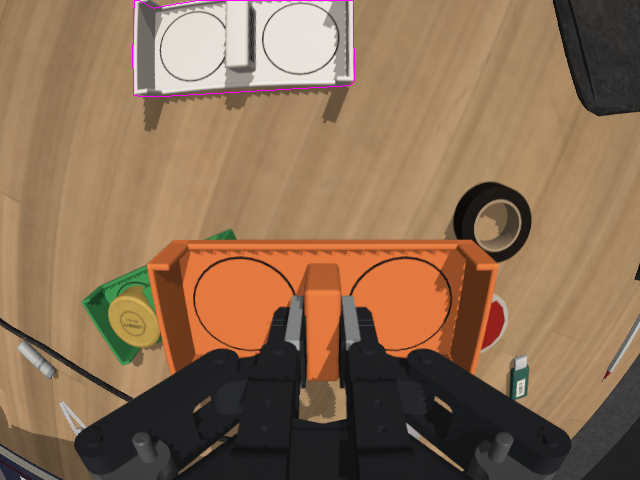

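The wrist view shows the white outline matching at the top (135–355, 0–97), and the orange tray is held squarely (150–495, row 242). I'll fit both trays in one wrist frame and get the relative move from that.

```bash
cat > rel.py <<'E'
from w import *
def mfit(m,parts,p0,z,w,zf=False):
    def cost(p):
        s=sil('wrist',k,place(parts,p[0],p[1],p[2]*.1,z+(p[3] if zf else 0)));return (np.abs(s-m)*w).sum()/(m*w).sum()
    p0=np.array([p0[0],p0[1],p0[2]*10]+([0] if zf else []));n=len(p0)
    f=minimize(cost,p0,method='Nelder-Mead',options=dict(initial_simplex=np.vstack([p0]+list(p0+np.diag([.006,.006,.5,.006])[:n,:n])),xatol=1e-4,fatol=1e-5,maxiter=200))
    return (f.x*([1,1,.1,1][:n])).round(4),round(f.fun,3)
W=np.ones((480,640));a1=mfit(mask('wrist','white_tray_mid'),TRAY,(.5163,.1855,.409),0,W)
t=o['tcp_pos'];mo=mask('wrist','orange_tray_mid')
W2=W.copy();W2[290:]=0
print('white',a1)
for z in (-.031,-.028):
    h=mfit(mo,TRAY,(t[0],t[1],yang()),t[2]+z,W2);print('held',h,'delta',a1[0]-h[0])
h=mfit(mo,TRAY,(t[0],t[1],yang()),t[2]-.03,W2,True);print('held zfree',h)
E
python3 rel.py
```

```text
14.5 tcp [0.6154 0.0849 0.1293] yang 0.4123 w 0.0127 tilt [-0.  0. -1.]
white (array([0.5159, 0.1852, 0.4126]), np.float64(0.035))
held (array([0.6163, 0.0847, 0.4132]), np.float64(0.015)) delta [-0.1004  0.1005 -0.0006]
held (array([0.6161, 0.0857, 0.4132]), np.float64(0.035)) delta [-0.1002  0.0995 -0.0006]
held zfree (array([ 0.6163,  0.0842,  0.413 , -0.0026]), np.float64(0.009))
```

drive_tool(
  plan=[
    {"tx":-0.01,"ty":0.01,"tz":0,"spin":0},
    {"tx":-0.02,"ty":0.02,"tz":0,"spin":0},
    {"tx":-0.02,"ty":0.02,"tz":0,"spin":-0.002},
    {"tx":-0.02,"ty":0.02,"tz":0,"spin":0},
    {"tx":-0.02,"ty":0.02,"tz":0,"spin":0},
    {"tx":-0.0103,"ty":0.0105,"tz":-0.01,"spin":0},
    {"tx":0,"ty":0,"tz":-0.02,"spin":0},
    {"tx":0,"ty":0,"tz":-0.02,"spin":0},
    {"tx":0,"ty":0,"tz":-0.008,"spin":0},
    {"tx":0,"ty":0,"tz":0,"spin":0},
    {"tx":0,"ty":0,"tz":0,"spin":0},
    {"tx":0,"ty":0,"tz":0,"spin":0},
  ],
)

```text
time_s: 15.8
tcp_pos: [0.5162, 0.1847, 0.0723]
tool_rot: [0.549, 0.836, 0.001, 0.001]
ft_force: [-0.2, -0.6, -1.3]
grip_width: 0.0127
```

```bash
python3 - <<'E'
from w import *
for i in range(6):r.read_camera('side')
o=r.get_obs();t=o['tcp_pos'];print(t.round(4),yang().round(4),o['ft_force'].round(1))
s=r.read_camera('side');K=r.get_calibration('side')
mo=mask('side','orange_tray_mid');mw=mask('side','white_tray_mid')
print('joint',fit([('side',K,np.clip(mo,0,1))],TRAY,(.516,.185,.41),t[2]-.031))
u=proj('side',K,[[.516,.185,.03]])[0].astype(int)
cv2.imwrite('pics/w10.png',np.hstack([r.read_camera('wrist')[100:,100:540],cv2.resize(s[u[1]-75:u[1]+75,u[0]-71:u[0]+71],(360,380))])[:,:,::-1])
E
```

```text
15.85 tcp [0.5162 0.1846 0.0723] yang 0.4089 w 0.0124 tilt [ 1.9e-03  2.0e-04 -1.0e+00]
[0.5154 0.1847 0.0716] 0.4091 [ 0.6 -0.8 -2.5]Traceback (most recent call last):
  File "<stdin>", line 6, in <module>
    return _wrapfunc(a, 'clip', a_min, a_max, out=out, **kwargs)
    return _wrapit(obj, method, *args, **kwds)
    result = getattr(arr, method)(*args, **kwds)
    return um.clip(a, min, max, out=out, **kwargs)
           ~~~~~~~^^^^^^^^^^^^^^^^^^^^^^^^^^^^^^^^
TypeError: '>=' not supported between instances of 'NoneType' and 'int'
```

drive_tool(
  plan=[
    {"tx":0,"ty":0,"tz":-0.004,"spin":0},
    {"tx":0,"ty":0,"tz":-0.003,"spin":0},
    {"tx":0,"ty":0,"tz":-0.001,"spin":0},
    {"tx":0,"ty":0,"tz":-0.001,"spin":0},
    {"tx":0,"ty":0,"tz":0,"spin":0},
    {"tx":0,"ty":0,"tz":0,"spin":0},
  ],
)

```text
time_s: 16.9
tcp_pos: [0.5154, 0.1847, 0.0623]
tool_rot: [0.549, 0.836, 0.0, 0.0]
ft_force: [0.6, 0.3, -0.9]
grip_width: 0.0127
```

drive_tool(
  plan=[
    {"tx":0,"ty":0,"tz":-0.001,"spin":0},
    {"tx":0,"ty":0,"tz":0,"spin":0},
    {"tx":0,"ty":0,"tz":0,"spin":0},
    {"tx":0,"ty":0,"tz":0,"spin":0},
  ],
)

```text
time_s: 17.3
tcp_pos: [0.5153, 0.1847, 0.0613]
tool_rot: [0.549, 0.836, 0.0, 0.0]
ft_force: [-0.9, 0.7, -1.5]
grip_width: 0.0128
```

```bash
python3 - <<'E'
from w import *
print(o['ft_force'].round(1))
s=r.read_camera('side');K=r.get_calibration('side')
u=proj('side',K,[[.516,.185,.03]])[0].astype(int)
cv2.imwrite('pics/w10.png',np.hstack([im[100:,100:540],cv2.resize(s[u[1]-75:u[1]+75,u[0]-71:u[0]+71],(360,380),interpolation=2)])[:,:,::-1])
E
```

```text
17.35 tcp [0.5153 0.1847 0.0613] yang 0.4092 w 0.0127 tilt [ 1.e-04  0.e+00 -1.e+00]
[-0.2 -0.8 -1.1]
```

View pics/w10.png

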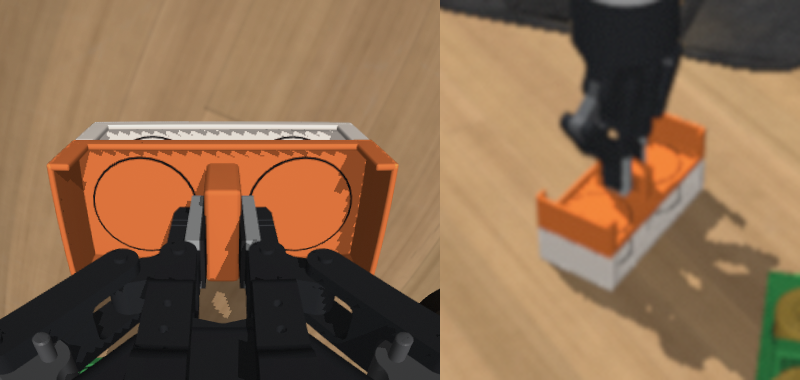

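The side view shows the orange tray squarely over the white one, with no contact yet. Lowering in 1 mm steps.

drive_tool(
  plan=[
    {"tx":0.0003,"ty":0.0004,"tz":-0.001,"spin":0},
    {"tx":0,"ty":0,"tz":0,"spin":0},
    {"tx":0,"ty":0,"tz":0,"spin":0},
    {"tx":0,"ty":0,"tz":0,"spin":0},
  ],
)

```text
time_s: 17.8
tcp_pos: [0.5156, 0.185, 0.0607]
tool_rot: [0.549, 0.836, -0.0, 0.0]
ft_force: [-4.0, -1.7, 5.1]
grip_width: 0.0126
```

drive_tool(
  plan=[
    {"tx":0,"ty":0,"tz":-0.0007,"spin":0},
    {"tx":0,"ty":0,"tz":0,"spin":0},
    {"tx":0,"ty":0,"tz":0,"spin":0},
    {"tx":0,"ty":0,"tz":0,"spin":0},
  ],
)

```text
time_s: 18.2
tcp_pos: [0.5157, 0.185, 0.0607]
tool_rot: [0.549, 0.836, -0.0, 0.0]
ft_force: [-6.4, -2.2, 11.6]
grip_width: 0.0125
```

Contact made. I'll ease off slightly, then open and rise.

drive_tool(
  plan=[
    {"tx":0,"ty":0,"tz":0.0008,"spin":0},
    {"tx":0,"ty":0,"tz":0,"spin":0},
    {"tx":0,"ty":0,"tz":0,"spin":0},
  ],
)

```text
time_s: 18.5
tcp_pos: [0.5158, 0.1851, 0.0607]
tool_rot: [0.549, 0.836, 0.0, 0.0]
ft_force: [-2.9, -0.5, 5.1]
grip_width: 0.0128
```

drive_tool(
  plan=[
    {"tx":0,"ty":0,"tz":0,"spin":0},
    {"tx":0,"ty":0,"tz":0,"spin":0},
    {"tx":0,"ty":0,"tz":0,"spin":0},
    {"tx":0,"ty":0,"tz":0,"spin":0},
    {"tx":0,"ty":0,"tz":0,"spin":0},
    {"tx":0,"ty":0,"tz":0.01,"spin":0},
    {"tx":0,"ty":0,"tz":0.03,"spin":0},
    {"tx":0,"ty":0,"tz":0.04,"spin":0},
    {"tx":0,"ty":0,"tz":0.04,"spin":0},
    {"tx":0,"ty":0,"tz":0.02,"spin":0},
    {"tx":0,"ty":0,"tz":0,"spin":0},
    {"tx":0,"ty":0,"tz":0,"spin":0},
  ],
  grip=0.5,
)

```text
time_s: 19.7
tcp_pos: [0.5156, 0.1851, 0.2009]
tool_rot: [0.549, 0.836, 0.0, 0.0]
ft_force: [-1.0, -0.2, -0.4]
grip_width: 0.0429
```

```bash
python3 - <<'E'
from w import *
w0=(.516,.1853,.41)
m=mask('wrist','orange_tray_mid');print('orange wrist',fit([('wrist',k,m)],TRAY,w0,.03))
K=r.get_calibration('side');s=r.read_camera('side');mo=mask('side','orange_tray_mid');mw=mask('side','white_tray_mid')
if mo is not None:print('orange side',fit([('side',K,mo)],TRAY,w0,.03))
if mo is not None and mw is not None:
    def c(p): return np.abs(np.maximum(sil('side',K,place(TRAY,p[0],p[1],p[2])),sil('side',K,place(TRAY,*w0,.03)))-np.maximum(mo,mw)).sum()/mo.sum()
    print(c(w0),minimize(c,w0,method='Nelder-Mead',options=dict(initial_simplex=[w0,(.522,.1853,.41),(.516,.191,.41),(.516,.1853,.46)])).x)
print(r.search_frame('side','green_tray_mid'))
cv2.imwrite('pics/w11.png',np.hstack([im[60:440,100:540],cv2.resize(s[170:370,250:440],(360,380),interpolation=2)])[:,:,::-1])
E
```

```text
19.75 tcp [0.5149 0.185  0.1997] yang 0.4092 w 0.0427 tilt [-1.2e-03 -2.0e-04 -1.0e+00]
orange wrist (array([0.5163, 0.1852, 0.4134]), np.float64(0.027))
orange side (array([0.5166, 0.1843, 0.4224]), np.float64(0.063))
0.10654087678309132 [0.5172043  0.18471777 0.40127608]
[{'bbox': [359.7, 283.6, 43.4, 78.9], 'score': 0.91}]
```

View pics/w11.png

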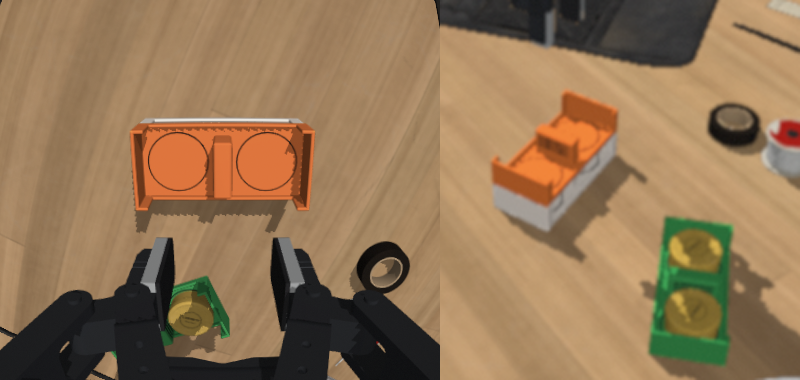

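The picture shows the orange tray flat and square on the white one, the green tray holding both tins, and the gripper clear. Handing in.

```bash
python3 -c "
from station import r
print(r.finish_job())"
```

```text
the job is handed in; nothing more can be done
None
```

I moved the tin from the orange tray into the green tray's free pocket. Then I lifted the empty orange tray by its bar and stacked it on the white tray. I handed the job in at about 20 s.

**Green tray:** the final side picture shows both tins standing in their pockets, and the tray fit did not move after the placing. The tin touched the pocket floor at about 3 N before release, but it went in about 2–3 mm off the pocket centre by the measured tool position. After release the network did not report that tin, so I checked it by eye only.

**Orange on white:** the last wrist fit put the orange tray at (0.5163, 0.1852) with yaw 0.413. The white tray had measured (0.5159, 0.1852) with yaw 0.413 before stacking, so they agree to under 1 mm. The side camera's fits of the two trays were rougher, differing by about 1 mm and 0.02 rad. The pictures show the tray flat and aligned.

**Robot:** it had let go and stood about 14 cm above the stack at hand-in. The highest force I read was about 13 N. One pair of move calls was refused for missing keys, and nothing moved.

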